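Ready the soap dosing station for a chute inspection

ROBOT

A 6-joint arm with a two-finger parallel gripper is mounted at the origin on a cart in front of the work surface, level with it; the furniture and walls round the work are solid. World frame = base frame: x ahead of the robot, y to its left, z up, the work surface at z = 0. Lengths are in m, angles in degrees, forces in N, time in s.
With the tool pointing down it reaches from about 0.35 to 0.725 m from the base axis. Payload 4.3 kg.
Tool frame: the origin (TCP) lies midway between the tips of the shut fingers; the grasp point (between the pads) lies 19 mm behind it; z points along the fingers, y is the direction in which the jaws open and shut (so a half turn about z gives the same grasp; the last joint's range is limited). The gripper opens to 85 mm and grips with 20 to 120 N. Pads are 22 mm wide; open, the fingers measure 114 mm over their backs; the gripper's body (76 mm by 85 mm) begins 54 mm behind the grasp point. The pads swing forward as they close: fully open they stand 13 mm farther back than shut.
Start: joints at [-72.554, 21.618, 4.641, 73.018, 0, 83.68], TCP at [0.232, -0.526, 0.231] pointing down, gripper open.
Joint ranges: [-156.06, 156.06], [-48.1, 94.91], [-58.44, 69.94], [-101.28, 121.22], [-78.64, 73.56], [-180, 180]. Speed limits (degrees/s): [147.25, 147.25, 180, 180, 180, 180].

INTERFACE

Orientations are given as a 3x3 rotation matrix whose columns are the frame's x, y, z axes.
In Python, from station import * gives the robot as it stands.
- The arm moves only by the shell command python3 -m crank 'ROWS'. ROWS is a JSON object of lists of equal length, an entry for each row: "linear": the shift along the tool's x, y, z in m, a list of three; "yaw": the turn about the tool's z in degrees; "gripper": the opening, from 0 (shut) to 1 (fully open). A call has 1 to 8 rows; each row shifts and turns the commanded pose from where the row before left it, along the tool's axes as they then stand; what a row does not reach is not made up. A row lasts 1/10 s, in which the tool goes at most 50 mm and 8.59 degrees, less where a joint would pass 70% of its speed; a pose out of reach is approached as far as the arm can. A call with a gripper value outside its range is refused whole. The fingers move at their own pace and stop on an object; the grip force is fixed at half the most. Time passes only in rows, so rows that do not move let the fingers close. It gives the time, the measured TCP pose, the force and the opening at its end, in the units of the state.
- state(): the state, without advancing time (a new reading comes with each control period).
- grab_frame(name): name is "side" or "top" or "wrist"; returns (picture, depth): 384x512x3 uint8, blue, green, red; 384x512 float32, m along the optical axis (not along the pixel's ray), 0 where there is no reading.
- camera_info(name): a dict with "camera_matrix" (3x3 intrinsics, pixels), "extrinsics" (4x4, takes a point from world to camera coordinates). Camera axes: x right, y down, z forward; pixel columns grow to the right and rows downward; lengths in m; the calibration is good to about 2 mm. A picture is of the moment at which its call begins: read the wrist's pose just before it. camera_info takes no time and is no camera call; for the wrist camera it gives the pose at the moment of the call.
- close_job(): hands the job in, once; it reports no verdict.
Trained networks look in the newest picture that a camera, given by its name, has taken for a name from the list of things; names that differ only in an ending like _2 or _b are one class to them, and where a whole thing is asked for, a point or a joint stands for the part that bears it (a point fixed in the world has none). Each returns a list of dicts, best first, with "p" (0 to 1); they miss things now and then, are a little off and sometimes report something else, mostly with a low value. They report only what shows in the picture. A call takes as long as a camera call. They do not tell look-alikes from the thing itself.
- trace(camera, name): "region" (384x512 bool, what is visible of it) and "extent" ([left, top, right, bottom] in pixels, round what is visible of it).
- pinpoint(camera, name): "at" ([column, row] in pixels: a listed point, or the origin of a listed thing).
The state is a dict: "t": time; "joint_positions": joint angles; "dq": joint speeds; "tau": joint torques, N m; "tool_pos": TCP position; "ee_rot": TCP orientation; "wrist_force": force on the tool from outside, world axes, zero at the start; "torque": the same for the moment, N m; "opening": finger opening in m.
Only numpy, scipy, OpenCV 4.12 (cv2) and the standard library are available. Lean on these libraries where they do the work, as an engineer would, in place of code of your own. Each camera call takes 0.05 s, during which the arm holds its last target.

TASK

Get the soap dosing station ready for a look down its chute: put the loose dosing cups away in size order, the medium cup into the large one standing in the station's holder, then the small cup into the medium one, all upright on their bases. Then slide the sprung shutter on top of the dispenser open to half its travel (the middle, thick mark), without running it to its end stop, and keep holding it there with the fingers: finish while holding, do not let go. Leave the brush and the thread spools where they are.

Things in the scene. Friction and masses are not known exactly. Their poses are not given: they have to be found in the camera images.
- dosing_station: Fixed white-painted soap dispenser on a grey base plate. Origin at table height; x points away from the robot at yaw 0, y along the base to the left, z up. Base plate x -80..80, y -180..135 mm, 8 mm thick. Housing x -70..70, y -45..125 mm, top at z 110 mm, with an opening in the top under the shutter; behind the shutter a pale hopper neck with a grey lid, x 16..68, y -29..109 mm, up to z 153 mm. The cup holder lies to the right (-y) of the housing.
- holder (a point): Centre of the cup holder on the station (station frame x 0, y -120 mm), at the top face of the base plate (z 8 mm), on which the large cup stands. The holder is a ring 105 mm wide outside, 100 mm inside, reaching 11 mm above that face.
- tab (a point): Upright grey grip tab of the shutter; the point is on its vertical centre line, 14 mm below its top (140 mm above the table, tab top at 154 mm). The tab is 10 mm thick along the station's y (slide direction), 30 mm wide along the station's x, and stands free for 38 mm above the steel shutter plate (plate top at 115 mm, rails beside it up to 117 mm). Moves with the shutter.
- shutter (a joint): Opening of the steel shutter in m: 0 closed, 0.06 at the end stop, half travel 0.03. It opens by sliding in the station's +y (to the robot's left at yaw 0). A spring pulls it shut: about 4.5 N at closed, rising by 1.5 N per 10 mm to 9 N at half and 13.5 N at full travel, so it closes when let go. It starts closed. Three dark marks on the near rail show closed, half (thick) and open; a dark pointer on the shutter plate beside the tab runs along them.
- cup_large_centre (a point): Centre (half-way up, on its axis) of the large round white dosing cup: 96 mm wide, 42 mm high, wall 3.5 mm, floor 4 mm thick, open top. It stands loose in the station's holder and stays there. z axis along the cup, up. About 100 g.
- cup_medium_centre (a point): Centre (half-way up, on its axis) of the medium round white dosing cup: 64 mm wide, straight sides, 70 mm high, wall 3.5 mm, floor 4 mm, open top; stands on the table. z axis up. About 70 g. In the large cup its rim stands 32 mm above the large cup's rim.
- cup_small_centre (a point): Centre (half-way up, on its axis) of the small, narrow round white dosing cup: 44 mm wide, straight sides, 96 mm high, wall 3.5 mm, floor 4 mm, open top; stands on the table. z axis up. About 50 g. In the medium cup its rim stands 30 mm above the medium cup's rim.
- lint_brush: Small purple brush, 30 x 85 x 23 mm, lying between the loose cups' places; bystander, origin at its underside.
- thread_spool_1: Thread spool, 30 mm wide, 42 mm high, standing near the front edge of the table; bystander, origin at its underside.
- thread_spool_2: A second thread spool, 30 mm wide, 42 mm high, near the first; bystander, origin at its underside.
Things that resemble listed ones, but are neither listed nor needed, are in the scene too. Leave any orange look-alike of the part that bears cup_large_centre alone. What is shaped like the part that bears cup_medium_centre but pink is not meant.

How it is judged:
By the outcome, as a careful person would: the job done as asked, in the order asked, and still so for the second after the job is handed in, while the arm keeps its last pose, push and grip.
It also fails if it takes over 58 s, if anything falls off the work surface, if the arm or the gripper's body presses on something with over 40 N, if the wrist force passes 120 N, or if a joint passes its speed limit or range.

## Working session

There is one attempt and no reset: what is moved stays moved. The work goes in short steps, Python scripts to look and compute and a shell command to move; the robot and the scene stay as the last step left them, time stands still between calls to the robot, and variables do not carry over. Pictures are saved under pics/ and viewed, and the job is handed in when it is done.

```bash
ls; mkdir -p pics
python3 - <<'E'
from station import *
import cv2,numpy as np
s=state();print(s['t'],s['tool_pos'],np.round(s['ee_rot'],3).tolist(),s['opening'])
for n in ["top","side"]:
    im,d=grab_frame(n);cv2.imwrite(f"pics/{n}0.png",im);np.save(f"pics/{n}0.npy",d)
    for k in ["dosing_station","tab","cup_large_centre","cup_medium_centre","cup_small_centre","holder"]:
        try: print(n,k,[(r['at'],round(r['p'],2)) for r in pinpoint(n,k)][:4])
        except Exception as e: print(k,e)
print(state()['t'])
E
```

```text
pics
0.0 [ 0.23152583 -0.52558685  0.23034988] [[0.915, 0.403, -0.001], [0.403, -0.915, 0.002], [0.0, -0.002, -1.0]] 0.08543200104512706
top dosing_station [([215.5, 206.0], 0.64)]
top tab [([203.1, 210.2], 0.72)]
top cup_large_centre [([259.4, 205.8], 0.77), ([317.5, 276.3], 0.61), ([238.0, 143.4], 0.59)]
top cup_medium_centre [([324.9, 226.7], 0.87), ([205.2, 277.3], 0.81)]
top cup_small_centre [([319.4, 153.8], 0.93)]
top holder []
side dosing_station [([269.3, 259.7], 0.66)]
side tab [([287.8, 235.7], 0.75), ([239.7, 212.4], 0.27)]
side cup_large_centre [([186.3, 272.2], 0.75), ([282.7, 137.2], 0.75), ([243.3, 208.2], 0.63)]
side cup_medium_centre [([234.5, 144.6], 0.91), ([350.4, 224.6], 0.68)]
side cup_small_centre [([161.8, 174.2], 0.57), ([286.9, 235.0], 0.29)]
side holder [([243.1, 212.8], 0.61)]
0.7
```

View pics/top0.png

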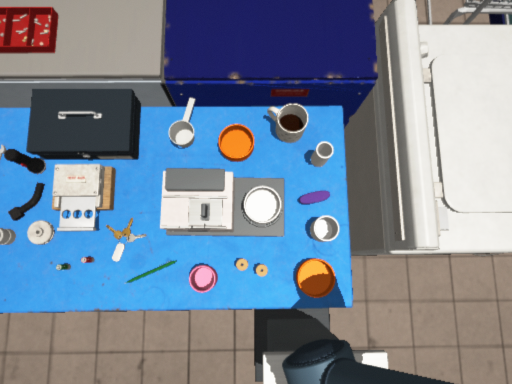

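View pics/side0.png

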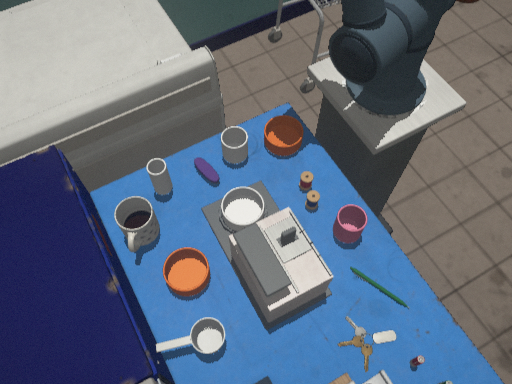

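The top picture shows the large white cup at (262,205) in the station's holder. The orange look-alikes are at (236,142) and (316,278).
- **Medium:** candidates are white (324,228) and pink (203,278). The white one fits.
- **Small:** white, narrow, at (321,153).
- **Others:** the brush is at (314,198), the spools at (242,265) and (261,270), and the tab at (205,211).

Next I'll confirm in an enlarged crop and measure.

```bash
cat > h.py <<'E'
import numpy as np,cv2
from station import *
def cloud(n,d):
    ci=camera_info(n);K=np.array(ci['camera_matrix']);E=np.array(ci['extrinsics'])
    v,u=np.mgrid[:384,:512];x=(u-K[0,2])/K[0,0]*d;y=(v-K[1,2])/K[1,1]*d
    P=np.stack([x,y,d],-1);W=(P-E[:3,3])@E[:3,:3]
    W[d<=0]=np.nan
    return W
def circ(p):
    A=np.c_[2*p,np.ones(len(p))];s=np.linalg.lstsq(A,(p**2).sum(1),rcond=None)[0]
    return s[:2],np.sqrt(s[2]+s[:2]@s[:2])
E
python3 - <<'E'
from h import *
im=cv2.imread('pics/top0.png');c=cv2.resize(im[130:300,150:350],(800,680))[:600];cv2.imwrite('pics/crop0.png',c)
for n in ['top','side']:
    d=np.load(f'pics/{n}0.npy');W=cloud(n,d)
    K=camera_info(n);print(n,np.round(K['camera_matrix'],1).tolist(),'cam',np.round(-np.array(K['extrinsics'])[:3,:3].T@np.array(K['extrinsics'])[:3,3],3))
    boxes={'top':dict(med=(305,210,345,246,.07),small=(305,138,338,170,.096),large=(238,182,286,230,.05),tab=(196,200,214,224,.154)),
           'side':dict(med=(215,122,252,168,.07),small=(144,155,176,198,.096),large=(215,183,268,228,.05),tab=(275,222,300,248,.154))}[n]
    for k,(a,b,c_,e,z) in boxes.items():
        w=W[b:e,a:c_].reshape(-1,3);w=w[np.isfinite(w[:,0])]
        m=w[abs(w[:,2]-z)<.006]
        if len(m)<5: print(k,'few',np.nanmax(w[:,2]));continue
        ce,r=circ(m[:,:2]);print(n,k,len(m),'circ',ce.round(4),round(r,4),'bbox mid',((m.min(0)+m.max(0))/2).round(4),(m.max(0)-m.min(0)).round(3),'z',np.median(m[:,2]).round(4))
    t=W.reshape(-1,3);print('table z',np.nanmedian(t[(abs(t[:,2])<.02)][:,2]))
E
```

```text
top [[368.1, 0.0, 259.6], [0.0, 368.1, 194.3], [0.0, 0.0, 1.0]] cam [0.388 0.181 0.99 ]
top med 138 circ [ 0.461  -0.0032] 0.03 bbox mid [ 0.4613 -0.003   0.0698] [0.06  0.063 0.01 ] z 0.07
top small 92 circ [ 0.6564 -0.0027] 0.0202 bbox mid [ 0.6561 -0.0035  0.0953] [0.042 0.044 0.008] z 0.0959
top large 196 circ [0.5266 0.1553] 0.046 bbox mid [0.5271 0.1552 0.0494] [0.095 0.093 0.01 ] z 0.05
top tab 61 circ [0.4995 0.2933] 0.0088 bbox mid [0.4992 0.2934 0.1519] [0.028 0.009 0.008] z 0.153
table z 2.083965989525341e-05
side [[459.7, 0.0, 247.6], [0.0, 459.7, 192.9], [0.0, 0.0, 1.0]] cam [0.734 0.569 0.963]
side med 180 circ [ 0.4618 -0.001 ] 0.0302 bbox mid [ 0.4616 -0.0017  0.0693] [0.064 0.066 0.011] z 0.0695
side small 136 circ [ 6.575e-01 -3.000e-04] 0.0202 bbox mid [ 6.57e-01 -3.00e-04  9.54e-02] [0.043 0.045 0.01 ] z 0.0963
side large 299 circ [0.5276 0.1577] 0.0461 bbox mid [0.5271 0.1573 0.0497] [0.096 0.097 0.011] z 0.0505
side tab 82 circ [0.5015 0.296 ] 0.0088 bbox mid [0.5014 0.2959 0.1527] [0.028 0.01  0.009] z 0.1538
table z 0.0013026748478715319
```

View pics/crop0.png

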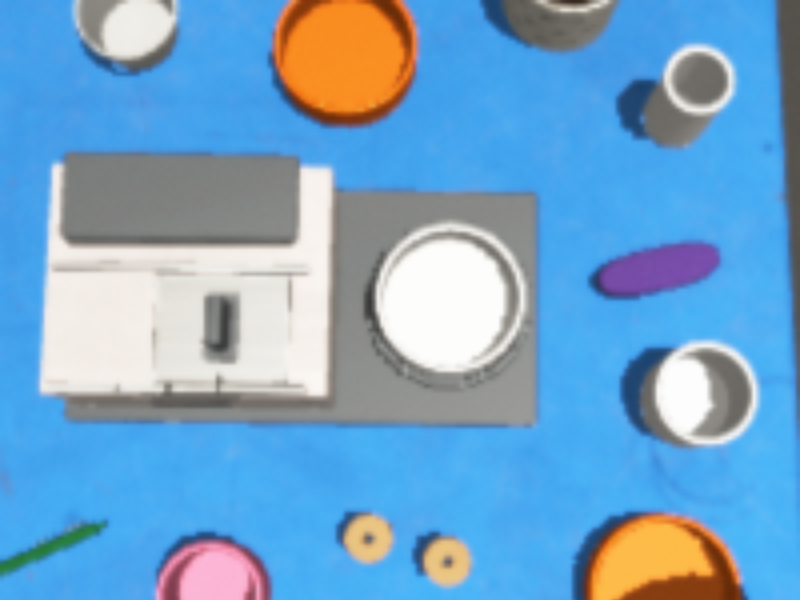

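The enlarged crop confirms the choices: white medium at crop (705,393), white small at (700,80), and the large cup in the holder at (448,298). The pink and orange ones are look-alikes. Next I'll measure the station's yaw and the obstacles near the small cup.

Run:
```python
from h import *
for n in ['top','side']:
    im=cv2.imread(f'pics/{n}0.png');d=np.load(f'pics/{n}0.npy');W=cloud(n,d)
    # housing top z~.11 ; lid z~.153
    for nm,lo,hi in [('house',.1,.116),('lid',.147,.158),('base',.005,.0105)]:
        m=(W[...,2]>lo)&(W[...,2]<hi)&(abs(W[...,0]-.52)<.12)&(W[...,1]>.06)&(W[...,1]<.45)
        m=cv2.morphologyEx(m.astype(np.uint8),cv2.MORPH_OPEN,np.ones((3,3)))
        k,l,s,_=cv2.connectedComponentsWithStats(m);i=1+np.argmax(s[1:,4]);p=W[l==i][:,:2].astype(np.float32)
        r=cv2.minAreaRect(p*1000);print(n,nm,np.round(r[0],1),np.round(r[1],1),round(r[2],2),len(p))
    m=(W[...,2]>.02)&(W[...,0]>.55)&(W[...,0]<.85)&(W[...,1]<.14)&(W[...,1]>-.06)
    k,l,s,_=cv2.connectedComponentsWithStats(m.astype(np.uint8))
    for i in range(1,k):
        if s[i,4]>20:
            w=W[l==i];print('blob',w.min(0).round(3),w.max(0).round(3))
```

```text
top house [530.3 315.3] [170.8 140.1] 88.79 2117
top lid [572.8 313.7] [137.9  52.4] 87.89 1299
top base [586.6 164.2] [ 38.1 135.8] 12.35 274
blob [ 0.822 -0.06   0.02 ] [0.85  0.14  0.143]
blob [0.703 0.037 0.02 ] [0.784 0.139 0.093]
blob [ 0.635 -0.026  0.02 ] [0.677 0.019 0.099]
blob [0.55  0.116 0.02 ] [0.577 0.139 0.053]
blob [ 0.55  -0.025  0.02 ] [0.565 0.05  0.025]
side house [532.  317.2] [170.8 139.3] 88.76 2027
side lid [573.  315.8] [138.3  52.6] 88.64 1938
side base [596.1 140.5] [88.9 34. ] 65.83 256
blob [ 0.55  -0.024  0.02 ] [0.567 0.051 0.027]
blob [ 0.635 -0.023  0.02 ] [0.679 0.022 0.101]
blob [ 0.823 -0.06   0.02 ] [0.85  0.14  0.145]
blob [0.551 0.115 0.02 ] [0.571 0.139 0.054]
blob [0.705 0.037 0.02 ] [0.786 0.14  0.096]
```

```bash
python3 -m crank '{"linear":[[0,0,0],[0,0,0],[0,0,0]],"yaw":[8,8,7.8],"gripper":[1,1,1]}'
```

```text
t: 1.0
tool_pos: [0.2317, -0.5263, 0.2314]
ee_rot: [[1.0, -0.006, 0.0], [-0.006, -1.0, -0.0], [0.0, 0.0, -1.0]]
wrist_force: [-0.3, -0.4, -0.2]
opening: 0.0858
```

```bash
python3 -m crank '{"linear":[[0.019,-0.0438,0],[0.019,-0.0438,0],[0.019,-0.0438,0],[0.019,-0.0438,0],[0.019,-0.0438,0],[0.019,-0.0438,0]],"yaw":[0,0,0,0,0,0],"gripper":[1,1,1,1,1,1]}'; python3 -m crank '{"linear":[[0.019,-0.0438,0],[0.019,-0.0438,0],[0.019,-0.0438,0],[0.019,-0.0438,0],[0.019,-0.0438,0],[0.019,-0.0438,0],[0,0,0],[0,0,0]],"yaw":[0,0,0,0,0,0,0.9,0],"gripper":[1,1,1,1,1,1,1,1]}'
python3 - <<'E'
from h import *
s=state();print(s['t'],s['tool_pos'])
im,d=grab_frame('wrist');cv2.imwrite('pics/w1.png',im);W=cloud('wrist',d);np.save('pics/w1.npy',W)
m=abs(W[...,2]-.07)<.006
p=W[m];print(len(p));print(p.min(0),p.max(0));print(circ(p[:,:2]))
E
```

```text
t: 1.6
tool_pos: [0.3464, -0.2619, 0.2315]
ee_rot: [[1.0, -0.001, 0.001], [-0.001, -1.0, -0.001], [0.001, 0.001, -1.0]]
wrist_force: [1.6, -0.3, 1.6]
opening: 0.0854
t: 2.4
tool_pos: [0.4601, 0.0, 0.2313]
ee_rot: [[1.0, -0.014, -0.0], [-0.014, -1.0, -0.001], [-0.0, 0.001, -1.0]]
wrist_force: [-0.1, -0.5, -0.4]
opening: 0.0851
2.4 [4.60146653e-01 4.21776057e-05 2.31268005e-01]
4614
[ 0.40623683 -0.2025333   0.06400745] [0.60089917 0.23392355 0.07599984]
(array([ 0.54321977, -0.02410296]), np.float64(0.16964499393131008))
```

View pics/w1.png

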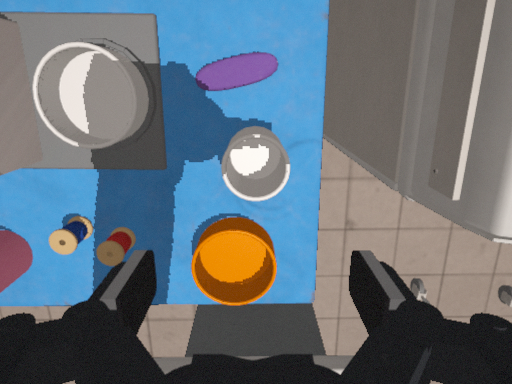

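The wrist view shows the medium's rim at (256,163), the orange cup at (234,262), the spools at (72,237) and (115,247), and the large cup at (92,95). I'll fit the rims.

Run:
```python
from h import *
W=np.load('pics/w1.npy')
for nm,(a,b,c,e),z in [('med',(215,120,295,205),.07),('large',(30,40,155,150),.05)]:
    w=W[b:e,a:c].reshape(-1,3);w=w[abs(w[:,2]-z)<.004];print(nm,len(w),circ(w[:,:2]),(w.min(0)+w.max(0))/2,w.max(0)-w.min(0))
```

```text
med 953 (array([ 0.46310111, -0.00453059]), np.float64(0.030095296189997674)) [ 0.46261014 -0.00484777  0.06945834] [0.06378941 0.06406614 0.00674661]
large 1699 (array([0.52830862, 0.1535407 ]), np.float64(0.04593879654844779)) [0.52829847 0.15413334 0.04934572] [0.09653602 0.09667497 0.00663853]
```

```bash
python3 -m crank '{"linear":[[0.002,0.003,0.03],[0,0,0.03],[0,0,0.03],[0,0,0.03],[0,0,0.03],[0,0,0.025],[0,0,0.021],[0,0,0]],"yaw":[0.4,0,0,0,0,0,0,0],"gripper":[1,1,1,1,1,1,1,1]}'; python3 -m crank '{"linear":[[0,0,0],[0,0,0],[0,0,0],[0,0,0],[0,0,0],[0,0,0]],"yaw":[0,0,0,0,0,0],"gripper":[0,0,0,0,0,0]}'
python3 - <<'E'
from h import *
im,d=grab_frame('side');cv2.imwrite('pics/s2.png',cv2.resize(im[60:240,120:360],(800,600)))
s=state();print(s['t'],s['tool_pos'],s['opening'],s['wrist_force'])
E
```

```text
t: 3.25
tool_pos: [0.4588, -0.0052, 0.033]
ee_rot: [[1.0, -0.027, -0.006], [-0.027, -1.0, 0.0], [-0.006, -0.0, -1.0]]
wrist_force: [-0.7, 0.2, 0.5]
opening: 0.0853
t: 3.85
tool_pos: [0.4636, -0.0045, 0.0369]
ee_rot: [[1.0, -0.024, 0.003], [-0.023, -1.0, -0.002], [0.003, 0.001, -1.0]]
wrist_force: [-0.3, -2.2, 7.4]
opening: 0.0613
3.9 [ 0.46363498 -0.00449393  0.0368944 ] 0.0615589301996962 [-0.50443586 -1.61762675  7.31275284]
```

View pics/s2.png

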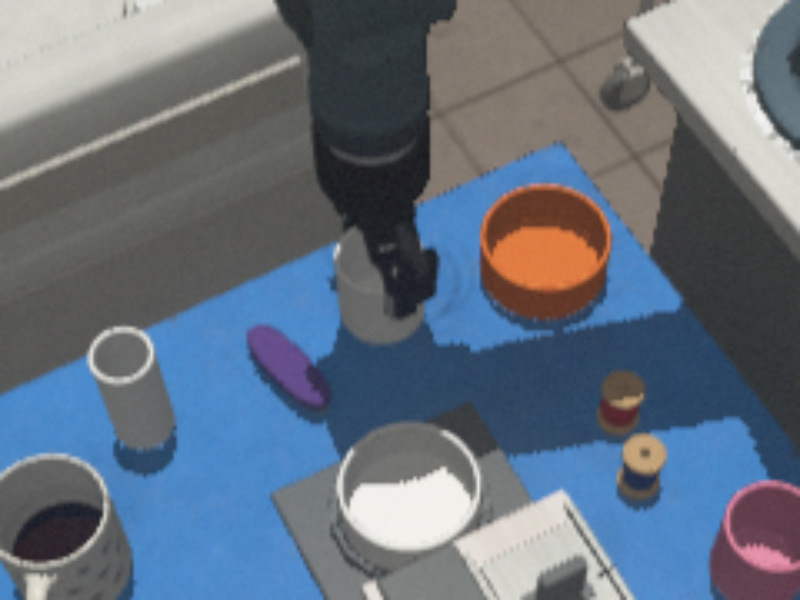

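The side view shows the fingers around the medium cup's upper part at (385,280), with the cup upright. I'll lift it and carry it across.

```bash
python3 -m crank '{"linear":[[0,0,-0.03],[0,0,-0.03],[0,0,-0.03],[0.0155,-0.04,0],[0.0155,-0.04,0],[0.0155,-0.04,0],[0.0155,-0.04,0],[0,0,0]],"yaw":[0,0,0,0,0,0,0,0],"gripper":[0,0,0,0,0,0,0,0]}'
python3 - <<'E'
from h import *
im,d=grab_frame('side');cv2.imwrite('pics/s3.png',cv2.resize(im[90:270,140:380],(800,600)))
s=state();print(s['t'],s['tool_pos'],s['opening'],s['wrist_force'])
im,d=grab_frame('wrist');cv2.imwrite('pics/w3.png',im)
E
```

```text
t: 4.7
tool_pos: [0.5287, 0.1056, 0.1274]
ee_rot: [[0.998, 0.055, -0.0], [0.055, -0.998, 0.044], [0.002, -0.044, -0.999]]
wrist_force: [0.3, -0.7, -0.1]
opening: 0.0612
4.75 [0.52732154 0.10446227 0.12703662] 0.061332562337848055 [ 0.46025906  0.31070604 -0.92129501]
```

View pics/s3.png

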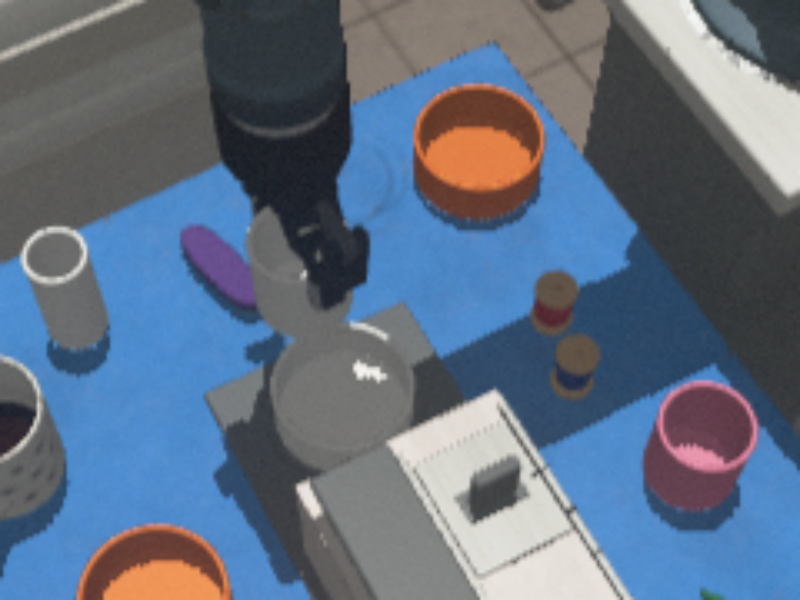

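View pics/w3.png

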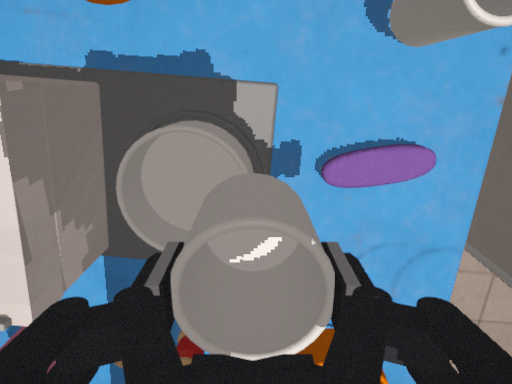

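```bash
python3 -m crank '{"linear":[[0,0,0]],"yaw":[0],"gripper":[0]}';python3 -c "
from h import *
s=state();print(s['joint_positions'],s['dq'])"
```

```text
t: 4.9
tool_pos: [0.5257, 0.1032, 0.1267]
ee_rot: [[0.999, 0.052, -0.004], [0.052, -0.998, 0.042], [-0.002, -0.042, -0.999]]
wrist_force: [-0.5, 0.8, -0.7]
opening: 0.0617
[  2.90508889  20.12276096 -13.5265374   56.4403636    2.42531578
 179.94400087] [-0.38771511 -0.24111452 -0.38597442 -0.18237487  0.06169576  0.02161083]
```

Joint 6 hit its 180° limit, which explains the short, slightly tilted move. I'll give the tool a half turn back, which leaves the grasp the same.

```bash
python3 -m crank '{"linear":[[0,0,0],[0,0,0],[0,0,0],[0,0,0],[0,0,0],[0,0,0],[0,0,0],[0,0,0]],"yaw":[-8.5,-8.5,-8.5,-8.5,-8.5,-8.5,-8.5,-8.5],"gripper":[0,0,0,0,0,0,0,0]}';python3 -c "
from h import *
s=state();print(s['joint_positions'],s['dq'])"
```

```text
t: 5.7
tool_pos: [0.5257, 0.1029, 0.1268]
ee_rot: [[0.321, 0.947, -0.003], [0.946, -0.321, 0.042], [0.039, -0.017, -0.999]]
wrist_force: [-0.3, -0.3, -0.6]
opening: 0.0613
[  2.86219539  20.09250379 -13.5526278   56.42823609   2.43205649
 111.59131541] [ 3.73323572e-02 -7.64445216e-03  8.15413054e-02  2.29813027e-02
  8.99356957e-02 -8.41201685e+01]
```

```bash
python3 -m crank '{"linear":[[0,0,0],[0,0,0],[0.023,0.0035,0],[0.023,0,0],[0,0,0],[0,0,0]],"yaw":[-8.5,-8.5,-1.7,0,0,0],"gripper":[0,0,0,0,0,0]}';python3 - <<'E'
from h import *
s=state();print(s['joint_positions'],s['dq'])
for n in ['side','top','wrist']:
    im,d=grab_frame(n);cv2.imwrite(f'pics/{n}4.png',im);np.save(f'pics/{n}4.npy',cloud(n,d))
E
```

```text
t: 6.3
tool_pos: [0.5303, 0.149, 0.1287]
ee_rot: [[0.005, 1.0, -0.003], [0.999, -0.005, 0.042], [0.042, -0.003, -0.999]]
wrist_force: [0.6, -0.4, -0.5]
opening: 0.0614
[  7.72766725  21.47013735 -11.1992325   57.19278201   2.40050013
  98.03630794] [-0.81678964  0.04443692 -0.20095386 -0.02205587 -0.06178918  0.06262038]
```

View pics/wrist4.png

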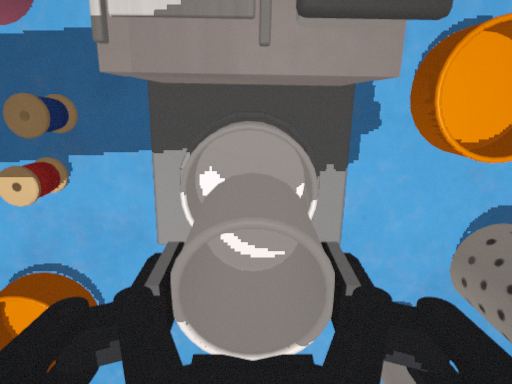

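View pics/side4.png

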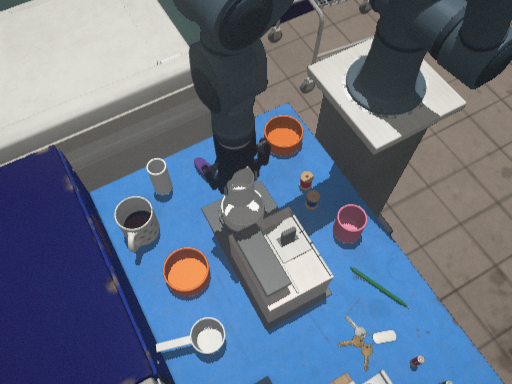

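The wrist view shows the medium (252,285) laterally in line with the large cup (249,185). I'll descend in steps, watching the force.

```bash
python3 -m crank '{"linear":[[0,0,0.02],[0,0,0.02],[0,0,0.02],[0,0,0.012],[0,0,0],[0,0,0]],"yaw":[0,0,0,0,0,0],"gripper":[0,0,0,0,0,0]}'
python3 - <<'E'
from h import *
im,d=grab_frame('side');cv2.imwrite('pics/s5.png',cv2.resize(im[120:270,160:360],(800,600)))
E
```

```text
t: 7.05
tool_pos: [0.5308, 0.1523, 0.0571]
ee_rot: [[0.006, 1.0, -0.003], [0.999, -0.006, 0.043], [0.043, -0.003, -0.999]]
wrist_force: [0.5, -0.5, 0.2]
opening: 0.061
```

View pics/s5.png

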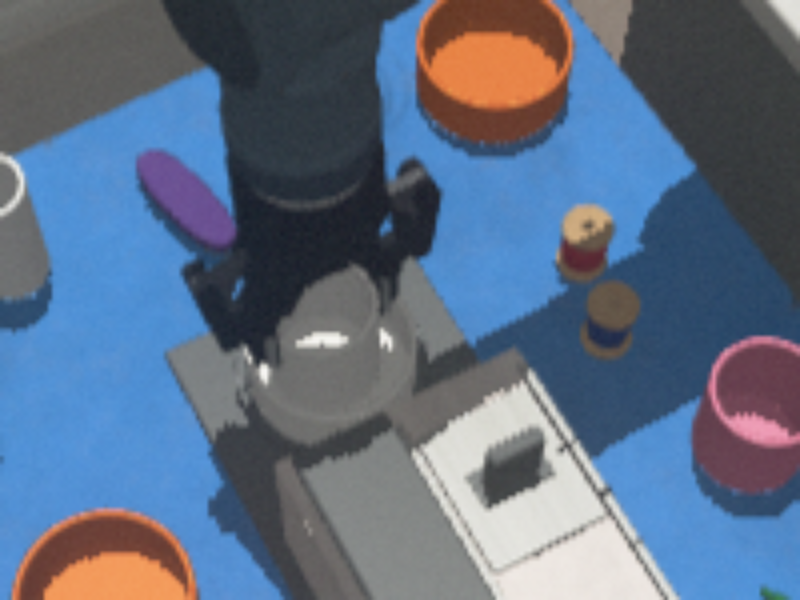

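The medium is inside the large cup at (340,340) and still above its floor. I'll continue slowly.

```bash
python3 -m crank '{"linear":[[0,0,0.002],[0,0,0.002],[0,0,0]],"yaw":[0,0,0],"gripper":[0,0,0]}';python3 -m crank '{"linear":[[0,0,0.002],[0,0,0]],"yaw":[0,0],"gripper":[0,0]}'
```

```text
t: 7.4
tool_pos: [0.5309, 0.1528, 0.0529]
ee_rot: [[0.005, 1.0, -0.002], [0.999, -0.005, 0.043], [0.043, -0.003, -0.999]]
wrist_force: [-0.5, 0.1, -0.7]
opening: 0.0615
t: 7.6
tool_pos: [0.5306, 0.1528, 0.0506]
ee_rot: [[0.005, 1.0, -0.003], [0.999, -0.005, 0.043], [0.043, -0.003, -0.999]]
wrist_force: [-0.3, -0.4, -0.7]
opening: 0.0619
```

```bash
python3 -m crank '{"linear":[[0,0,0.0015],[0,0,0]],"yaw":[0,0],"gripper":[0,0]}'
```

```text
t: 7.8
tool_pos: [0.5308, 0.153, 0.0499]
ee_rot: [[0.005, 1.0, -0.002], [0.999, -0.005, 0.043], [0.043, -0.003, -0.999]]
wrist_force: [-1.0, 0.1, 4.2]
opening: 0.0615
```

Contact at 4 N. I'll release and retreat.

```bash
python3 -m crank '{"linear":[[0,0,0],[0,0,0],[0,0,0],[0,0,0],[0,0,-0.03],[0,0,-0.04],[0,0,-0.04],[0,0,-0.03]],"yaw":[0,0,0,0,0,0,0,0],"gripper":[1,1,1,1,1,1,1,1]}';python3 - <<'E'
from h import *
im,d=grab_frame('wrist');cv2.imwrite('pics/w6.png',im);W=cloud('wrist',d);np.save('pics/w6.npy',W)
s=state();print(s['t'],s['tool_pos'],s['joint_positions'])
E
```

```text
t: 8.6
tool_pos: [0.5317, 0.1469, 0.1917]
ee_rot: [[0.005, 1.0, -0.0], [0.999, -0.005, 0.043], [0.043, -0.001, -0.999]]
wrist_force: [0.1, 0.3, 0.5]
opening: 0.0856
8.65 [0.53426237 0.14716911 0.19651565] [ 7.46183174 19.0245679  -4.34548118 65.91658999  2.44239685 97.78084606]
```

View pics/w6.png

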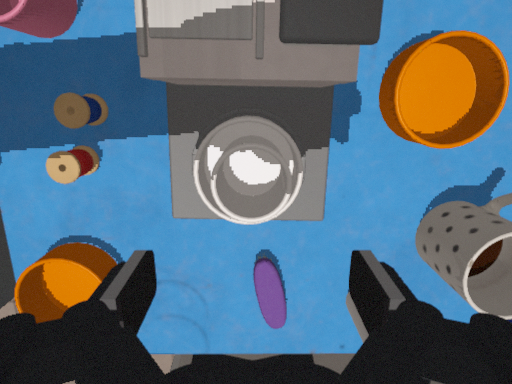

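The medium is nested in the large cup at (250,180). Next is the small cup.

```bash
python3 -m crank '{"linear":[[-0.0312,0.0248,0],[-0.0312,0.0248,0],[-0.0312,0.0248,0],[-0.0312,0.0248,0],[-0.0312,0.0248,0],[0,0,0],[0,0,0]],"yaw":[0,0,0,0,0,0,0],"gripper":[1,1,1,1,1,1,1]}';python3 - <<'E'
from h import *
s=state();print(s['t'],s['tool_pos'],s['joint_positions'])
for n in ['side','top','wrist']:
    im,d=grab_frame(n);cv2.imwrite(f'pics/{n}7.png',im);np.save(f'pics/{n}7.npy',cloud(n,d))
E
```

```text
t: 9.35
tool_pos: [0.6542, -0.0103, 0.1811]
ee_rot: [[0.007, 1.0, -0.004], [0.999, -0.007, 0.043], [0.043, -0.004, -0.999]]
wrist_force: [-0.5, 0.0, -0.2]
opening: 0.0853
9.35 [ 0.65423621 -0.01026212  0.18114605] [-7.60760228 32.43523778 14.2999581  72.41751531  2.42406894 82.7742766 ]
```

View pics/wrist7.png

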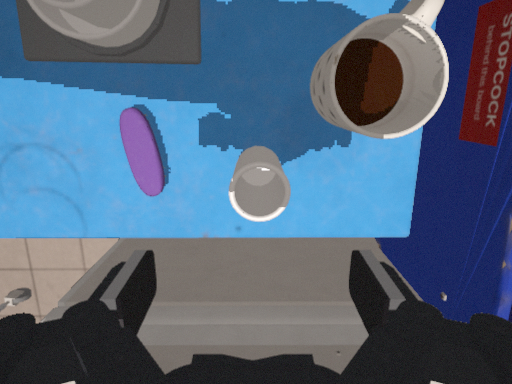

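View pics/side7.png

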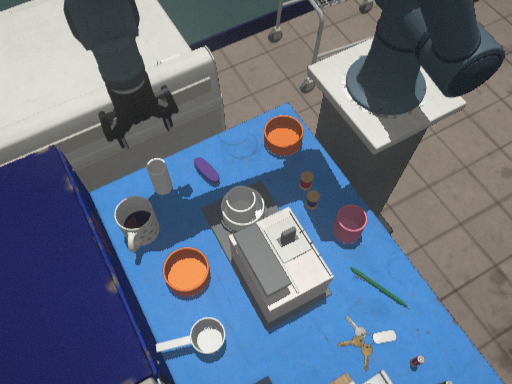

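View pics/top7.png

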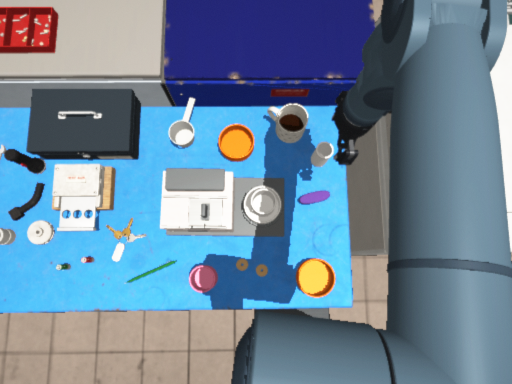

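In all views the medium stands in the large cup: side (243,207), top (262,205). The small cup is at wrist (260,190), and the mug is well clear.

Run:
```python
from h import *
for n,nm,(a,b,c,e),z in [('wrist7','small',(222,140,300,225),.096),('top7','small',(305,138,338,170),.096),('side7','small',(144,155,176,198),.096),
  ('side7','med',(215,183,268,228),.082),('top7','med',(238,182,286,230),.082),('w6','med',(190,110,305,225),.082),('w6','large',(190,110,305,225),.05),('side7','large',(215,183,268,228),.05),('top7','large',(238,182,286,230),.05)]:
    W=np.load(f'pics/{n}.npy');w=W[b:e,a:c].reshape(-1,3);w=w[abs(w[:,2]-z)<.005]
    if len(w)<6: print(n,nm,len(w));continue
    A=np.c_[w[:,:2],np.ones(len(w))];pl=np.linalg.lstsq(A,w[:,2],rcond=None)[0]
    print(n,nm,len(w),circ(w[:,:2]),((w.min(0)+w.max(0))/2).round(4),(w.max(0)-w.min(0)).round(4),'tilt',pl[:2].round(3))
```

```text
wrist7 small 1117 (array([ 0.65884725, -0.00118632]), np.float64(0.020133115602504286)) [ 0.6588 -0.0014  0.095 ] [0.0442 0.0445 0.0079] tilt [0.    0.017]
top7 small 93 (array([ 0.65634126, -0.00262619]), np.float64(0.0200747135968634)) [ 0.6568 -0.0032  0.0961] [0.0434 0.0431 0.0096] tilt [0.005 0.013]
side7 small 133 (array([ 6.57574386e-01, -3.09341714e-04]), np.float64(0.020204567910605604)) [ 6.57e-01 -3.00e-04  9.54e-02] [0.0434 0.0447 0.0087] tilt [ 0.001 -0.001]
side7 med 197 (array([0.53032525, 0.15565422]), np.float64(0.030228520370692912)) [0.5301 0.1553 0.0817] [0.0632 0.0657 0.0093] tilt [-0.     0.004]
top7 med 136 (array([0.52939327, 0.1531711 ]), np.float64(0.03010430316122719)) [0.5296 0.1524 0.082 ] [0.0614 0.0626 0.0098] tilt [-0.005  0.004]
w6 med 841 (array([0.53461486, 0.15527614]), np.float64(0.02974594333454736)) [0.5348 0.1545 0.082 ] [0.0642 0.0635 0.01  ] tilt [-0.007  0.044]
w6 large 1163 (array([0.53061668, 0.15903562]), np.float64(0.041985863753634174)) [0.5319 0.1568 0.0501] [0.0959 0.0962 0.0098] tilt [-0.005  0.027]
side7 large 323 (array([0.52808651, 0.15998552]), np.float64(0.04109756368589752)) [0.5266 0.1584 0.05  ] [0.0973 0.0944 0.0098] tilt [ 0.002 -0.002]
top7 large 228 (array([0.52642572, 0.15537231]), np.float64(0.044241903492211035)) [0.527  0.1552 0.05  ] [0.0944 0.0933 0.0097] tilt [0.004 0.005]
```

```bash
python3 -m crank '{"linear":[[0.0025,0.0033,0.02],[0,0,0.025],[0,0,0.025],[0,0,0.02],[0,0,0.013],[0,0,0.008],[0,0,0],[0,0,0]],"yaw":[0,0,0,0,0,0,0,0],"gripper":[1,1,1,1,1,1,1,1]}';python3 - <<'E'
from h import *
im,d=grab_frame('wrist');cv2.imwrite('pics/w8.png',im)
im,d=grab_frame('side');cv2.imwrite('pics/s8.png',cv2.resize(im[70:220,80:280],(800,600)))
E
```

```text
t: 10.3
tool_pos: [0.6578, -0.0022, 0.0723]
ee_rot: [[0.005, 1.0, -0.001], [0.999, -0.005, 0.042], [0.042, -0.002, -0.999]]
wrist_force: [0.1, -0.4, -1.0]
opening: 0.0854
```

View pics/w8.png

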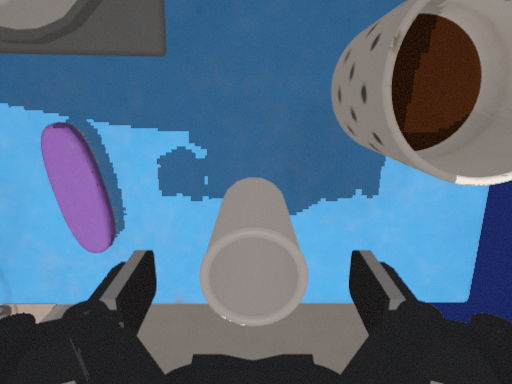

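View pics/s8.png

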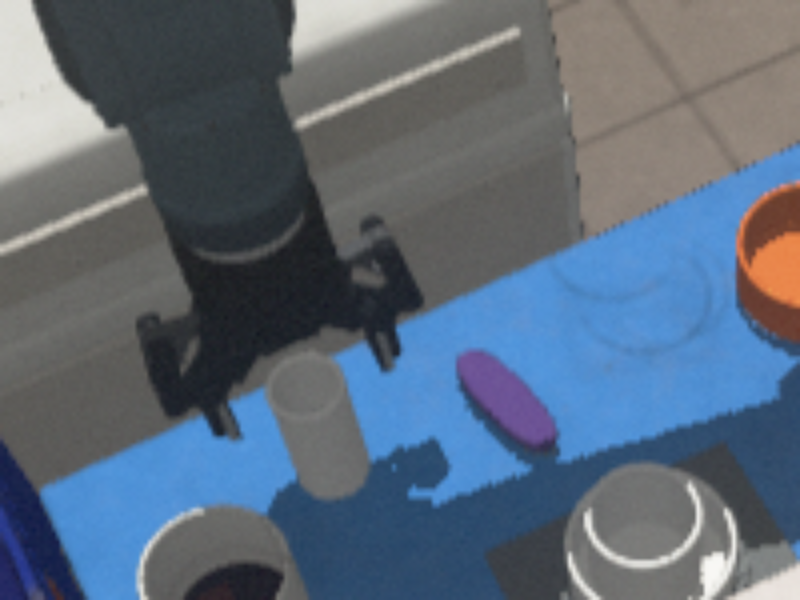

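The small cup (wrist 254,275) sits centred between the fingers. I'll close and lift.

```bash
python3 -m crank '{"linear":[[0,0,0.002],[0,0,0],[0,0,0],[0,0,0],[0,0,0],[0,0,0],[0,0,0],[0,0,0]],"yaw":[0,0,0,0,0,0,0,0],"gripper":[0,0,0,0,0,0,0,0]}'; python3 -m crank '{"linear":[[0,0,-0.01],[0,0,-0.025],[0,0,-0.03],[0,0,-0.035],[0,0,-0.03],[0,0,0],[0,0,0]],"yaw":[0,0,0,0,0,0,0],"gripper":[0,0,0,0,0,0,0]}';python3 - <<'E'
from h import *
im,d=grab_frame('wrist');cv2.imwrite('pics/w9.png',im)
im,d=grab_frame('side');cv2.imwrite('pics/s9.png',cv2.resize(im[70:220,80:280],(800,600)))
E
```

```text
t: 11.2
tool_pos: [0.6579, -0.0024, 0.07]
ee_rot: [[0.005, 1.0, -0.001], [0.999, -0.005, 0.042], [0.042, -0.001, -0.999]]
wrist_force: [1.6, 0.6, 5.2]
opening: 0.043
t: 11.9
tool_pos: [0.6576, -0.0079, 0.1995]
ee_rot: [[0.005, 1.0, -0.002], [0.999, -0.005, 0.043], [0.043, -0.003, -0.999]]
wrist_force: [-0.2, -0.1, -1.0]
opening: 0.0425
```

View pics/s9.png

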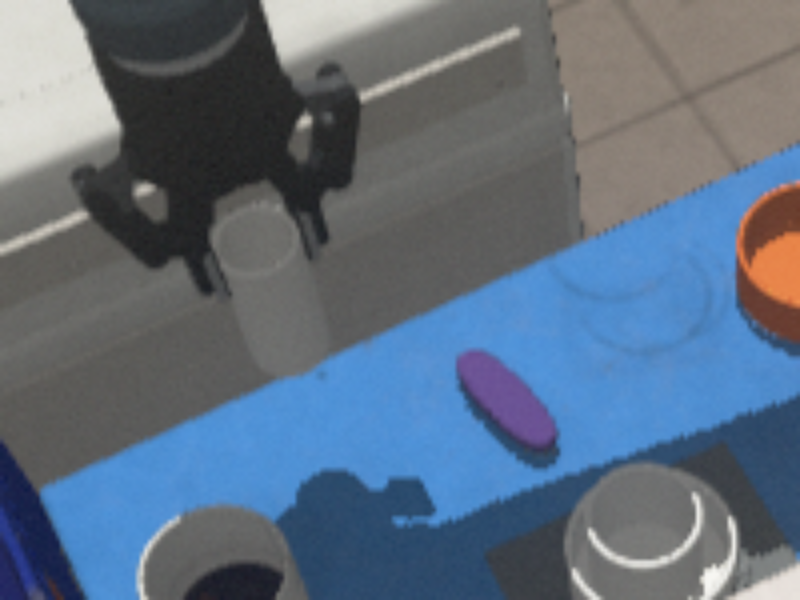

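View pics/w9.png

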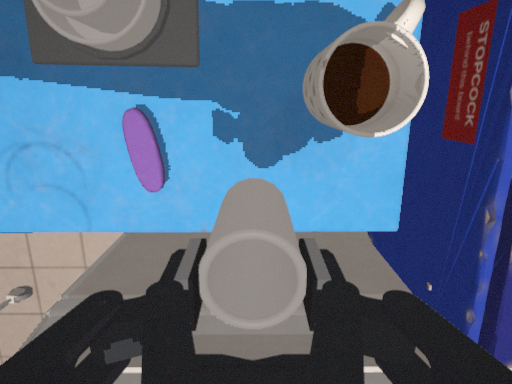

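The small cup is held at (270,290) in the side crop, upright. I'll carry it over the medium.

```bash
python3 -m crank '{"linear":[[0.0312,-0.0255,0],[0.0312,-0.0255,0],[0.0312,-0.0255,0],[0.0312,-0.0255,0],[0.0312,-0.0255,0],[0,0,0],[0,0,0]],"yaw":[0,0,0,0,0,0,0],"gripper":[0,0,0,0,0,0,0]}';python3 - <<'E'
from h import *
im,d=grab_frame('wrist');cv2.imwrite('pics/w10.png',im)
E
```

```text
t: 12.7
tool_pos: [0.5294, 0.1491, 0.2049]
ee_rot: [[0.004, 1.0, -0.006], [0.999, -0.003, 0.042], [0.042, -0.006, -0.999]]
wrist_force: [-0.5, -0.9, -1.4]
opening: 0.0429
```

View pics/w10.png

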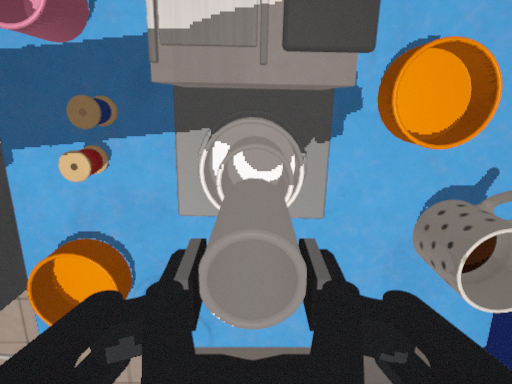

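Lined up: the small cup at (254,275) and the medium at (256,178). I'll descend to just above the medium's rim and check.

```bash
python3 -m crank '{"linear":[[0,0.001,0.015],[0,0,0.015],[0,0,0.015],[0,0,0],[0,0,0]],"yaw":[0,0,0,0,0],"gripper":[0,0,0,0,0]}';python3 - <<'E'
from h import *
im,d=grab_frame('wrist');cv2.imwrite('pics/w11.png',im)
im,d=grab_frame('side');cv2.imwrite('pics/s11.png',cv2.resize(im[120:270,160:360],(800,600)))
im,d=grab_frame('top');cv2.imwrite('pics/t11.png',cv2.resize(im[150:258,190:334],(800,600)))
E
```

```text
t: 13.25
tool_pos: [0.532, 0.1497, 0.1608]
ee_rot: [[0.007, 1.0, -0.004], [0.999, -0.007, 0.042], [0.042, -0.004, -0.999]]
wrist_force: [0.0, 0.8, 0.2]
opening: 0.0431
```

View pics/s11.png

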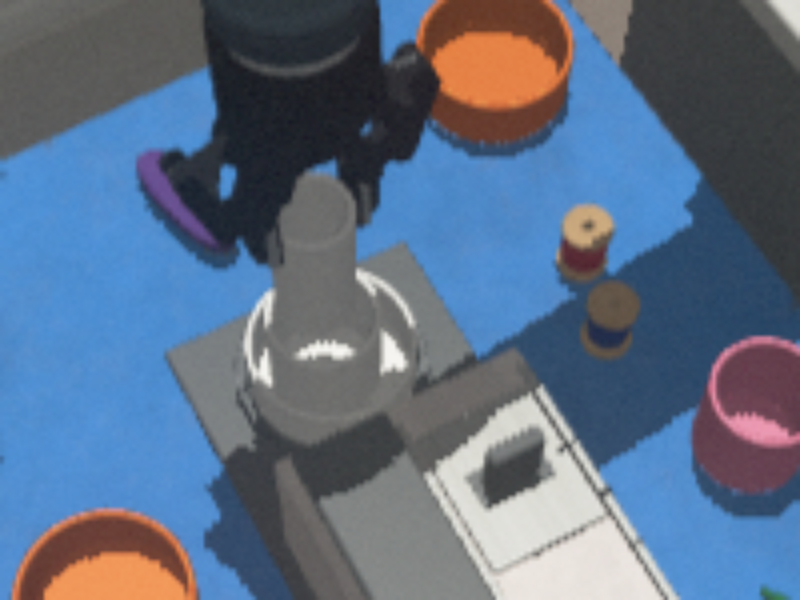

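View pics/w11.png

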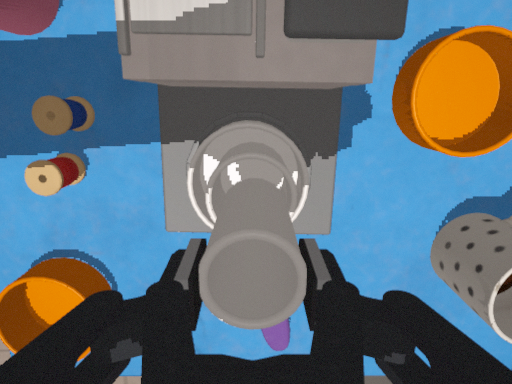

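```bash
python3 -m crank '{"linear":[[0.0005,-0.001,0.01],[0,0,0.01],[0,0,0.01],[0,0,0.01],[0,0,0]],"yaw":[0,0,0,0,0],"gripper":[0,0,0,0,0]}';python3 -m crank '{"linear":[[0,0,0.01],[0,0,0.01],[0,0,0.007],[0,0,0.003],[0,0,0]],"yaw":[0,0,0,0,0],"gripper":[0,0,0,0,0]}'
```

```text
t: 13.9
tool_pos: [0.5291, 0.1527, 0.1192]
ee_rot: [[0.005, 1.0, -0.006], [0.999, -0.005, 0.042], [0.042, -0.007, -0.999]]
wrist_force: [0.4, 1.3, -0.0]
opening: 0.0427
t: 14.4
tool_pos: [0.5301, 0.154, 0.0907]
ee_rot: [[0.005, 1.0, -0.004], [0.999, -0.005, 0.042], [0.042, -0.004, -0.999]]
wrist_force: [-0.3, -0.2, -0.7]
opening: 0.0423
```

```bash
python3 -m crank '{"linear":[[0,0,0.002],[0,0,0]],"yaw":[0,0],"gripper":[0,0]}';python3 -m crank '{"linear":[[0,0,0.0015],[0,0,0]],"yaw":[0,0],"gripper":[0,0]}';python3 - <<'E'
from h import *
im,d=grab_frame('side');cv2.imwrite('pics/s12.png',cv2.resize(im[120:270,160:360],(800,600)))
E
```

```text
t: 14.6
tool_pos: [0.5308, 0.1542, 0.0895]
ee_rot: [[0.005, 1.0, -0.002], [0.999, -0.005, 0.043], [0.043, -0.003, -0.999]]
wrist_force: [0.1, -0.3, -0.7]
opening: 0.0428
t: 14.8
tool_pos: [0.5307, 0.1543, 0.0879]
ee_rot: [[0.005, 1.0, -0.002], [0.999, -0.005, 0.043], [0.043, -0.003, -0.999]]
wrist_force: [0.7, -0.5, -0.1]
opening: 0.0427
```

View pics/s12.png

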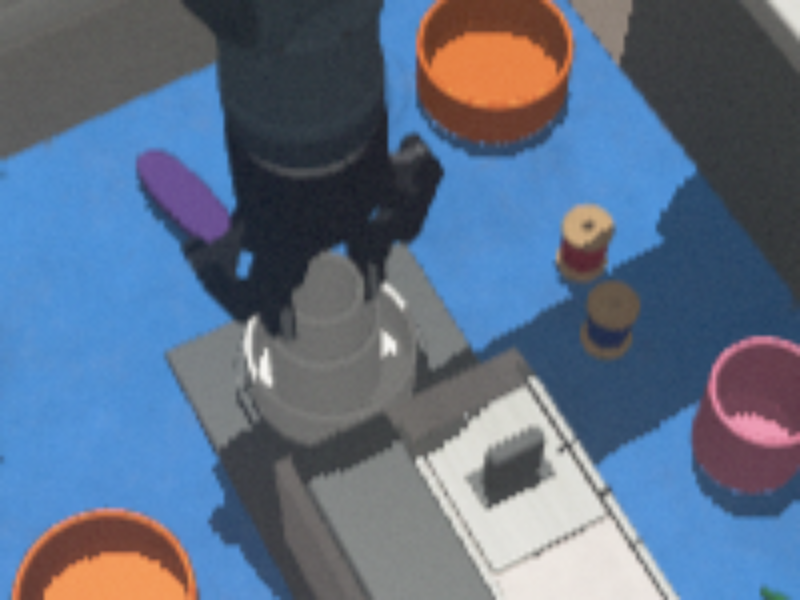

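The small cup is inside the medium and nearly down.

```bash
python3 -m crank '{"linear":[[0,0,0.0012],[0,0,0]],"yaw":[0,0],"gripper":[0,0]}';python3 -m crank '{"linear":[[0,0,0.001],[0,0,0]],"yaw":[0,0],"gripper":[0,0]}'
```

```text
t: 15.05
tool_pos: [0.5306, 0.1543, 0.0866]
ee_rot: [[0.005, 1.0, -0.003], [0.999, -0.005, 0.043], [0.043, -0.003, -0.999]]
wrist_force: [-0.2, 0.1, -0.4]
opening: 0.0429
t: 15.25
tool_pos: [0.5308, 0.1544, 0.0859]
ee_rot: [[0.005, 1.0, -0.002], [0.999, -0.005, 0.043], [0.043, -0.003, -0.999]]
wrist_force: [-0.8, -0.2, 2.0]
opening: 0.0426
```

```bash
python3 -m crank '{"linear":[[0,0,0],[0,0,0],[0,0,0],[0,0,0],[0,0,0],[0,0,-0.03],[0,0,-0.04],[0,0,-0.04]],"yaw":[0,0,0,0,0,0,0,0],"gripper":[1,1,1,1,1,1,1,1]}';python3 -m crank '{"linear":[[0,0,-0.04],[0,0,0],[0,0,0]],"yaw":[-8.5,-8.5,-8.5],"gripper":[1,1,1]}'
python3 - <<'E'
from h import *
s=state();print(s['joint_positions'])
W={}
for n in ['side','top']:
    im,d=grab_frame(n);cv2.imwrite(f'pics/{n}13.png',im);W[n]=cloud(n,d)
for n,nm,(a,b,c,e),z in [('side','small',(210,165,280,230),.112),('side','med',(210,165,280,230),.082),('side','large',(210,165,280,230),.05),('top','small',(238,182,286,230),.112),('top','med',(238,182,286,230),.082),('top','large',(238,182,286,230),.05)]:
    w=W[n][b:e,a:c].reshape(-1,3);w=w[(abs(w[:,2]-z)<.005)&(w[:,1]<.215)]
    if len(w)<6: print(n,nm,len(w));continue
    A=np.c_[w[:,:2],np.ones(len(w))];pl=np.linalg.lstsq(A,w[:,2],rcond=None)[0]
    print(n,nm,len(w),circ(w[:,:2]),((w.min(0)+w.max(0))/2).round(4),(w.max(0)-w.min(0)).round(4),'tilt',pl[:2].round(3))
E
```

```text
t: 16.05
tool_pos: [0.5302, 0.1495, 0.1963]
ee_rot: [[0.005, 1.0, -0.004], [0.999, -0.005, 0.042], [0.042, -0.005, -0.999]]
wrist_force: [0.5, 0.1, 0.4]
opening: 0.0854
t: 16.35
tool_pos: [0.5323, 0.1481, 0.2376]
ee_rot: [[-0.431, 0.902, 0.001], [0.901, 0.431, 0.043], [0.038, 0.02, -0.999]]
wrist_force: [-0.1, 0.0, -0.2]
opening: 0.0854
[ 7.5802598  18.31014364  0.7659142  72.05064223  2.44080348 72.04597088]
side small 140 (array([0.53149438, 0.15639391]), np.float64(0.020273296917146494)) [0.5309 0.1562 0.1119] [0.0442 0.0453 0.0098] tilt [-0.002  0.016]
side med 209 (array([0.53133399, 0.15777409]), np.float64(0.026624134051114984)) [0.53   0.1569 0.0817] [0.0643 0.0621 0.0093] tilt [ 0.006 -0.007]
side large 286 (array([0.52712549, 0.15858285]), np.float64(0.042204405990311986)) [0.5272 0.1591 0.05  ] [0.0962 0.0925 0.0099] tilt [-0.005 -0.006]
top small 61 (array([0.53041658, 0.15429333]), np.float64(0.020087419897223402)) [0.5298 0.1558 0.1118] [0.0399 0.0409 0.0059] tilt [ 0.001 -0.003]
top med 92 (array([0.5278312 , 0.15548941]), np.float64(0.02719746745332174)) [0.5283 0.1575 0.082 ] [0.0588 0.0523 0.0096] tilt [-0.006 -0.004]
top large 144 (array([0.5241703 , 0.16193905]), np.float64(0.03949038034301335)) [0.5258 0.1648 0.0497] [0.0921 0.0742 0.0091] tilt [-0.009  0.022]
```

View pics/side13.png

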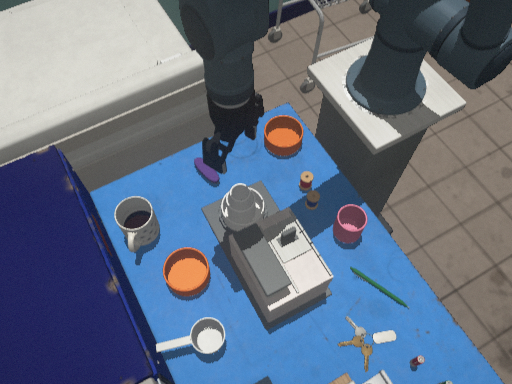

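View pics/top13.png

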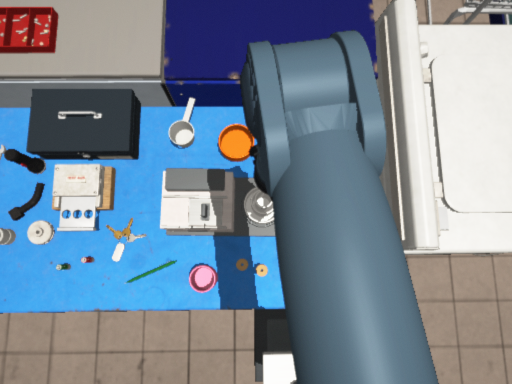

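The nest reads flat, with rims at z 112/82/50 mm. In the side view the cups are at (241,203), and brush and spools are unmoved. Now I'll turn the jaws along the station's y and go to the tab.

```bash
python3 -m crank '{"linear":[[0,0,0],[0,0,0],[0,0,0],[0,0,0],[0,0,0],[0,0,0],[0,0,0],[0,0,0]],"yaw":[-8.5,-8.5,-8.5,-8.5,-8.5,-8.5,-8.5,-3.6],"gripper":[1,1,1,1,1,1,1,1]}'; python3 -m crank '{"linear":[[0,0.02,0],[0,0.02,0],[0,0.02,0],[0,0,0]],"yaw":[0,0,0,0],"gripper":[1,1,1,1]}'
```

```text
t: 17.25
tool_pos: [0.5307, 0.1479, 0.235]
ee_rot: [[-1.0, 0.03, -0.004], [0.029, 0.999, 0.042], [0.005, 0.042, -0.999]]
wrist_force: [-0.5, -1.0, -0.4]
opening: 0.0853
t: 17.65
tool_pos: [0.5325, 0.2097, 0.2376]
ee_rot: [[-1.0, 0.03, -0.003], [0.03, 0.999, 0.043], [0.005, 0.043, -0.999]]
wrist_force: [-0.3, 0.6, -0.1]
opening: 0.0853
```

```bash
python3 -m crank '{"linear":[[0.0116,0.0255,0],[0.0116,0.0255,0],[0.0116,0.0255,0],[0,0,0],[0,0,0]],"yaw":[0,0,-0.4,0,0],"gripper":[1,1,1,1,1]}'
python3 - <<'E'
from h import *
W={}
for n in ['wrist','side','top']:
    im,d=grab_frame(n);cv2.imwrite(f'pics/{n}14.png',im);W[n]=cloud(n,d);np.save(f'pics/{n}14.npy',W[n])
    w=W[n].reshape(-1,3);w=w[(abs(w[:,2]-.153)<.004)&(abs(w[:,0]-.5)<.03)&(abs(w[:,1]-.293)<.03)]
    if len(w)>3: print(n,len(w),((w.min(0)+w.max(0))/2).round(4),(w.max(0)-w.min(0)).round(4),np.median(w,0).round(4))
    print([(r['at'],r['p']) for r in pinpoint(n,'tab')])
E
```

```text
t: 18.15
tool_pos: [0.5001, 0.2849, 0.2412]
ee_rot: [[-1.0, 0.024, -0.003], [0.024, 0.999, 0.042], [0.004, 0.042, -0.999]]
wrist_force: [0.0, 0.4, 0.6]
opening: 0.0857
wrist 528 [0.501  0.2941 0.1524] [0.0296 0.01   0.0061] [0.5003 0.2941 0.1531]
[([261.8, 190.7], 0.87)]
side 78 [0.5011 0.2961 0.1529] [0.0284 0.0103 0.0077] [0.5016 0.2966 0.1538]
[([289.6, 232.3], 0.75)]
[]
```

View pics/wrist14.png

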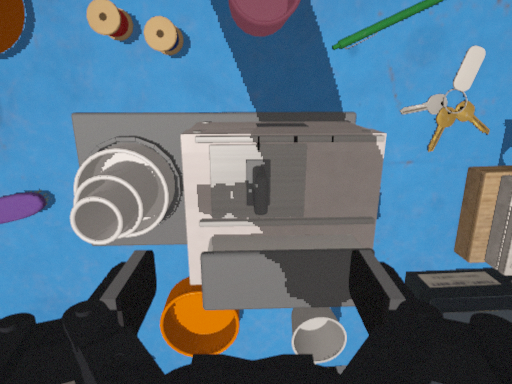

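View pics/side14.png

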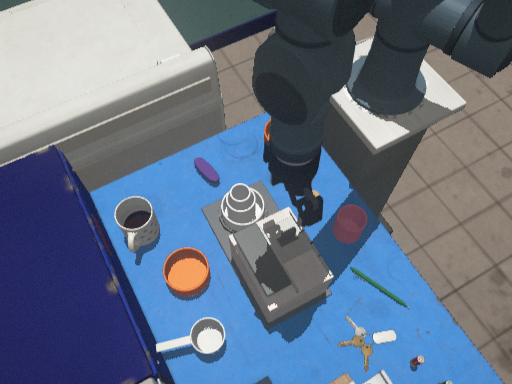

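The wrist view shows the tab at (262,190), lined up with the jaws. Nothing stands in the way of the fingers except the lid, which lies 31 mm behind the tab. I'll descend and close.

```bash
python3 -m crank '{"linear":[[0,0.003,0.02],[0,0,0.025],[0,0,0.025],[0,0,0.025],[0,0,0.013],[0,0,0.009],[0,0,0],[0,0,0]],"yaw":[0,0,0,0,0,0,0,0],"gripper":[1,1,1,1,1,1,0.6,0.4]}'
python3 - <<'E'
from h import *
s=state();print(s['t'],s['tool_pos'],s['opening'],s['joint_positions'])
im,d=grab_frame('wrist');cv2.imwrite('pics/w15.png',im)
E
```

```text
t: 19.25
tool_pos: [0.5006, 0.2932, 0.1253]
ee_rot: [[-1.0, 0.023, -0.002], [0.023, 0.999, 0.043], [0.003, 0.043, -0.999]]
wrist_force: [-0.3, 0.3, 0.1]
opening: 0.0589
19.25 [0.50057936 0.2932464  0.12532199] 0.05885581240064751 [22.85267917 24.19063501 -7.56558661 57.39076343  2.30978147 24.19888827]
```

View pics/w15.png

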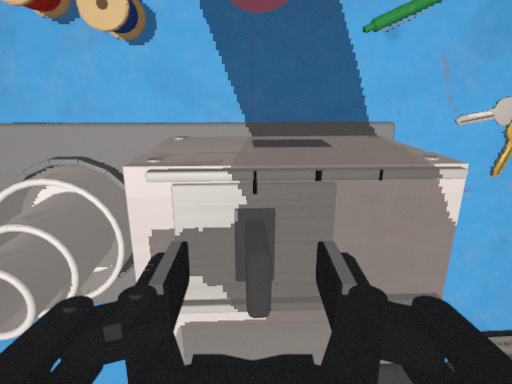

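The wrist view shows the tab between the fingers at (258,250). The marks on the rail are at columns 255 (closed, pointer here), 318 (half, thick) and 380 (open).

```bash
python3 -m crank '{"linear":[[0,0,0.002],[0,0,0],[0,0,0],[0,0,0],[0,0,0],[0,0,0],[0,0,0],[0,0,0]],"yaw":[0,0,0,0,0,0,0,0],"gripper":[0,0,0,0,0,0,0,0]}'
python3 - <<'E'
from h import *
im,d=grab_frame('wrist');cv2.imwrite('pics/w16.png',im)
s=state();print(s['t'],s['tool_pos'],s['opening'],s['wrist_force'],s['torque'])
E
```

```text
t: 20.1
tool_pos: [0.5005, 0.2954, 0.1235]
ee_rot: [[-1.0, 0.021, -0.001], [0.021, 0.999, 0.046], [0.002, 0.046, -0.999]]
wrist_force: [0.2, 8.2, 0.9]
opening: 0.0098
20.15 [0.50044595 0.29540136 0.12354757] 0.009369973029436993 [-0.46014187  8.7746741   0.65969618] [ 0.03215105  0.07723023 -0.05451182]
```

View pics/w16.png

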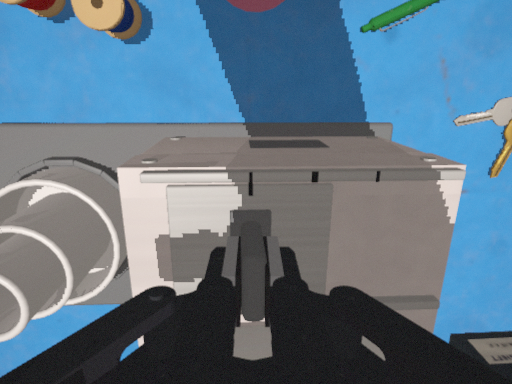

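Gripped at 9.4–9.8 mm opening, with the shutter still closed. I'll slide toward +y in small steps.

```bash
python3 -m crank '{"linear":[[0,0.005,0.0002],[0,0.005,0.0002],[0,0.005,0.0002],[0,0.005,0.0002],[0,0.004,0.0002],[0,0,0],[0,0,0]],"yaw":[0,0,0,0,0,0,0],"gripper":[0,0,0,0,0,0,0]}'
python3 - <<'E'
from h import *
im,d=grab_frame('wrist');cv2.imwrite('pics/w17.png',im);cv2.imwrite('pics/w17c.png',cv2.resize(im[150:270,110:430],(800,300),interpolation=cv2.INTER_CUBIC))
E
```

```text
t: 20.85
tool_pos: [0.5009, 0.3143, 0.1235]
ee_rot: [[-1.0, 0.024, -0.001], [0.024, 0.999, 0.035], [0.002, 0.035, -0.999]]
wrist_force: [-1.1, -7.2, 6.7]
opening: 0.0096
```

View pics/w17c.png

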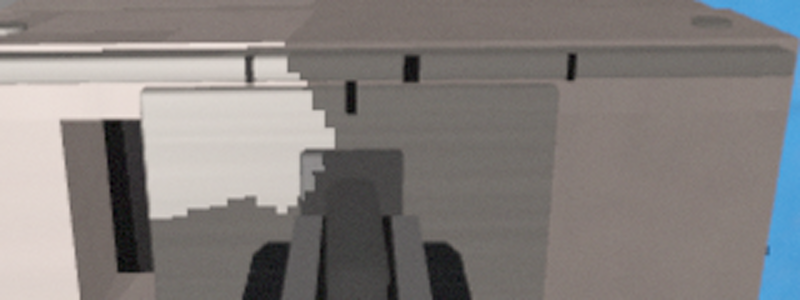

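The pointer is at 350 between closed (249) and half (411), which reads 18.8 mm. TCP travel agrees at 18.9 mm.

```bash
python3 -m crank '{"linear":[[0,0.004,0],[0,0.004,0],[0,0.003,0],[0,0,0],[0,0,0],[0,0,0]],"yaw":[0,0,0,0,0,0],"gripper":[0,0,0,0,0,0]}'
python3 - <<'E'
from h import *
im,d=grab_frame('wrist');cv2.imwrite('pics/w18.png',im);cv2.imwrite('pics/w18c.png',cv2.resize(im[150:270,110:430],(800,300),interpolation=cv2.INTER_CUBIC))
E
```

```text
t: 21.5
tool_pos: [0.5011, 0.3244, 0.1235]
ee_rot: [[-1.0, 0.024, -0.001], [0.024, 0.999, 0.033], [0.002, 0.033, -0.999]]
wrist_force: [0.1, -8.4, 6.2]
opening: 0.0094
```

View pics/w18c.png

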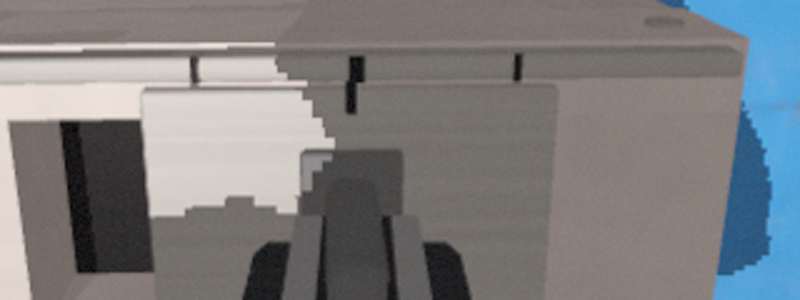

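The pointer (350) is about 1 mm short of the thick mark (356). I'll nudge it.

```bash
python3 -m crank '{"linear":[[0,0.0011,0],[0,0,0],[0,0,0],[0,0,0]],"yaw":[0,0,0,0],"gripper":[0,0,0,0]}'
python3 - <<'E'
from h import *
im,d=grab_frame('wrist');cv2.imwrite('pics/w19.png',im);cv2.imwrite('pics/w19c.png',cv2.resize(im[150:270,110:430],(800,300),interpolation=cv2.INTER_CUBIC))
W=cloud('wrist',d)
g=im.astype(int).sum(2)
for r,nm in [(177,'marks'),(178,'marks'),(188,'ptr'),(190,'ptr')]:
    row=g[r,160:340];c=np.where(row<130)[0]+160;print(r,nm,c.tolist(),row[c-160].tolist())
im,d=grab_frame('side');cv2.imwrite('pics/side19.png',im)
E
```

```text
t: 21.95
tool_pos: [0.5012, 0.3253, 0.1235]
ee_rot: [[-1.0, 0.025, -0.001], [0.025, 0.999, 0.033], [0.002, 0.033, -0.999]]
wrist_force: [-0.3, -8.5, 5.9]
opening: 0.0094
177 marks [248, 249, 250, 251, 252, 314, 315] [89, 77, 75, 75, 83, 84, 89]
178 marks [248, 249, 250, 251, 252, 314, 315] [84, 73, 74, 81, 50, 72, 74]
188 ptr [249, 250, 251] [86, 76, 56]
190 ptr [249, 250, 251] [97, 73, 76]
```

View pics/w19c.png

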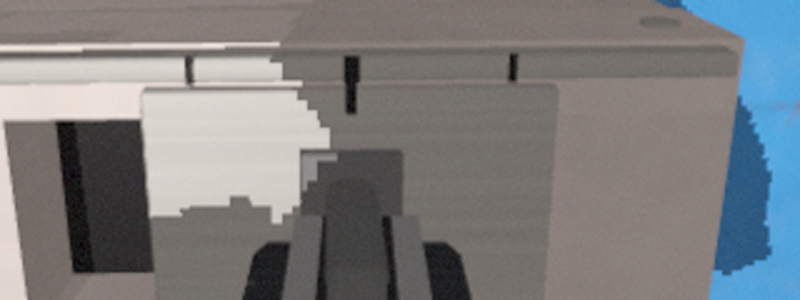

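View pics/side19.png

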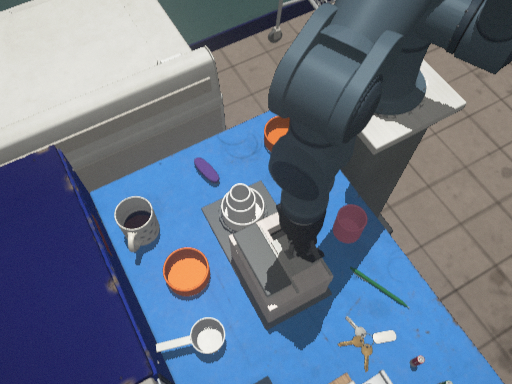

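View pics/w19.png

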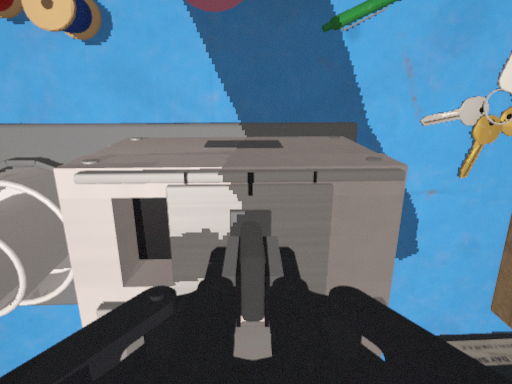

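The pointer (column 250) sits centred on the thick mark (248–252), and TCP travel is 29.9 mm. The cups are still nested in the side view at (241,203). One brief steadiness check, then I'll hand in.

```bash
python3 -m crank '{"linear":[[0,0,0],[0,0,0],[0,0,0],[0,0,0],[0,0,0],[0,0,0]],"yaw":[0,0,0,0,0,0],"gripper":[0,0,0,0,0,0]}'
python3 - <<'E'
from h import *
im,d=grab_frame('wrist');g=im.astype(int).sum(2)
for r in (177,188): print(np.where(g[r,160:340]<130)[0]+160)
print(close_job())
E
```

```text
t: 22.65
tool_pos: [0.5012, 0.3254, 0.1235]
ee_rot: [[-1.0, 0.025, -0.001], [0.025, 0.999, 0.033], [0.002, 0.033, -0.999]]
wrist_force: [0.3, -9.1, 4.9]
opening: 0.0095
[248 249 250 251 252 314 315]
[249 250 251]
the job is handed in; nothing more can be done
None
```

The job is done and handed in at about 22.7 s. The medium cup is in the large one and the small cup is in the medium. The gripper still holds the sprung shutter at half travel.

**Last checks**
- **Cups:** after the small cup was released, the rims stood at about 112, 82 and 50 mm with no clear tilt. The last side picture still shows them nested.
- **Shutter:** the pointer sits centred on the thick mark. The gripper moved the tab 30 mm, and nothing shifted over the last 0.7 s. It pulls about 9 N against the spring, as expected at half travel, and never went near the end stop.
- **Bystanders:** I never touched the brush, the spools or the look-alikes. The brush still lay in its place in the last side picture. The spools were last seen together from the side before the arm went to the tab.

**Problems and disagreements**
- **Tool tilt:** joint 6 reached its 180° limit on the first carry, which left the tool tilted about 2.4°. I turned it half a turn and carried on. The cups still settled flat.
- **Camera offsets:** the cameras disagreed with each other and with the arm by up to about 4 mm. I placed the cups by relative moves, and set the shutter by its marks.

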